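# Fetch the rear specimen carrier from a crowded hook

### The job

The carrier with the green grip hangs behind the red one on the crowded hook. Hang the red carrier on the empty hook of the other stand and push it back until it presses firmly, with about 8 N and for about half a second, against the rubber stop there, and leave it hanging there; then fetch the green carrier and set it gently, upright, in the white tray. Do not force or drop anything and leave the other things on the bench where they are.

Things in the scene. Friction and masses are not known exactly. Their poses are not given: they have to be found in the camera images.
- crowded_stand: Fixed stand whose hook holds both carriers. Origin: underside at the foot of the post (14 x 16 mm, 158 mm high). Base plate 12 mm thick, 90 mm wide, x = -110 to +20 mm. A level steel rod, 8 mm in diameter, runs from the post along the stand's -x (roughly towards the robot), axis 150 mm up. At x = -106 mm it turns up, rising 6 mm to its round tip at x = -122 mm.
- spare_stand: Fixed stand of the same size and axes with an empty hook at the start (same rod, axis 150 mm up, along -x). Its post is 180 mm high and carries the rubber stop above the rod. The two stands may be either way round, left and right.
- crowded_rod (a point): Point on the rod's axis of the crowded stand where the level part ends and the upturned tip begins; x = -106 mm, z = 150 mm in the stand.
- spare_rod (a point): The same point on the spare stand's rod.
- stop: Stop on the spare stand's post, above the rod, axes as the stand; origin 7 mm in front of the stand's origin, 171 mm up. A stem, screwed out by an amount that varies and is not measured, bears a rubber pad 9 mm wide, 162 to 180 mm up; its face looks to -x, 25 to 45 mm in front of this origin. It yields 1 mm per 4 N, at most 4 mm, then is hard. The back of a carrier's grip meets it.
- red_carrier: Red-gripped carrier, 125 mm high, 0.1 to 0.2 kg, in front (nearest the tip) on the crowded rod. Origin: centre of underside; z up, x along the rod. Grey block 30 x 36 x 44 mm; above it an eye 10 mm thick, hole 22 mm along x, outside 34 mm, centre at z = 66 mm; red grip 24 (x) x 16 (y) mm, z = 81 to 125 mm, gripped across y from above. Hanging, its origin is 77 mm up.
- green_carrier: Green-gripped carrier of the same shape, weight and axes, hanging behind the red one, eyes 33 to 47 mm apart along the rod.
- red_carrier_eye (a point): Centre of the red carrier's hole. Hanging, it is 7 mm under the rod's axis; to pass the upturned tip raise the carrier 10 mm, so that it is 3 mm above the axis of the level rod.
- red_carrier_grip (a point): Point in the red grip, 107 mm above the carrier's underside and 18 mm under the grip's top, good to grasp.
- green_carrier_eye (a point): Centre of the green carrier's hole.
- green_carrier_grip (a point): Point in the green grip, 107 mm above the carrier's underside, good to grasp.
- tray: Loose white open tray, 148 x 203 mm (x, y), rim 20 mm high; origin at the centre of its underside. Its floor is 2 mm thick, its walls 3 mm.
- test_block_hex: Hexagonal metal block, 12 mm high, a bystander.
- usb_stick: Blue memory stick, a bystander.
- pen_1: Blue pen lying on the bench, a bystander.
- screwdriver: Red screwdriver, a bystander.
- tape_1: Roll of tape, a bystander.
- spare_eyepiece: Black eyepiece standing, 43 mm high, a bystander.
There are look-alikes about, which are no part of the job. Leave any turquoise look-alike of the spare_stand alone. Leave any purple look-alike of the green_carrier alone.

How it is judged:
By the outcome, as a careful person would: the job done as asked, in the order asked, and still so for the second after the job is handed in, with the robot touching nothing.
It also fails if it takes over 70 s, if anything falls off the work surface, if the arm or the gripper's body presses on something with over 40 N, if the wrist force passes 120 N, or if a joint passes its speed limit or range.

### The arm

A 6-joint arm with a two-finger parallel gripper is mounted at the origin on a cart in front of the work surface, level with it; the furniture and walls round the work are solid. World frame = base frame: x ahead of the robot, y to its left, z up, the work surface at z = 0. Lengths are in m, angles in degrees, forces in N, time in s.
With the tool pointing down it reaches from about 0.25 to 0.725 m from the base axis. Payload 9.7 kg.
Tool frame: the origin (TCP) lies midway between the tips of the shut fingers; the grasp point (between the pads) lies 19 mm behind it; z points along the fingers, y is the direction in which the jaws open and shut (so a half turn about z gives the same grasp; the last joint's range is limited). The gripper opens to 85 mm and grips with 20 to 120 N. Pads are 22 mm wide; open, the fingers measure 114 mm over their backs; the gripper's body (76 mm by 85 mm) begins 54 mm behind the grasp point. The pads swing forward as they close: fully open they stand 13 mm farther back than shut.
Start: joints at [64.63, 4.979, 10.078, 95.1, 0, 90], TCP at [0.236, 0.497, 0.231] pointing down, gripper open.
Joint ranges: [-179.16, 179.16], [-48.56, 103.87], [-65.8, 70.77], [-126.05, 130.52], [-82.76, 87.17], [-180, 180]. Speed limits (degrees/s): [127.2, 127.2, 147.25, 180, 180, 180].

### API

Orientations are given as [roll, pitch, yaw] about the fixed x, y, z axes, in that order (R = Rz(yaw) Ry(pitch) Rx(roll)).
In Python, from workcell import get_obs, camera, get_calibration, job_done gives the robot as it stands.
- The arm moves only by the tool play_rows, never from a script. Its argument "commands" is text: rows parted by semicolons, each of 5 numbers parted by spaces: the opening, from 0 (shut) to 1 (fully open), then the shift along the world's x, y, z in mm, then the turn about the world's z in degrees. A call has 1 to 10 rows; each row is the pose to reach, as a shift and turn from the pose commanded when the call began; what a row does not reach only later rows make up. A row lasts 1/12 s, in which the tool goes at most 41.7 mm and 7.16 degrees, less where a joint would pass 70% of its speed; a pose out of reach is approached as far as the arm can. A call with a gripper value outside its range is refused whole. The fingers move at their own pace and stop on an object; "force" is the grip in N (left out, the last holds). Time passes only in rows, so rows that repeat a pose let the fingers close. It gives the time, the measured TCP pose, the force and the opening at its end, in the units of the state.
- get_obs(): the state, without advancing time (a new reading comes with each control period).
- camera(name): name is "scene" or "top" or "wrist"; returns the picture (480x640x3 uint8, red, green, blue); there is no depth.
- get_calibration(name): a dict with "fx", "fy", "cx", "cy" (pixels), "eye" and "attitude" of the camera in the world; the wrist camera has in their place "mount" (4x4, takes a point from camera to tool coordinates, whose origin is the TCP and whose axes are the flange's). Camera axes: x right, y down, z forward; pixel columns grow to the right and rows downward; lengths in m; the calibration is good to about 2 mm. A picture is of the moment at which its call begins: read the wrist's pose just before it. get_calibration takes no time and is no camera call.
- job_done(): hands the job in, once; it reports no verdict.
The state is a dict: "time": time; "q": joint angles; "qd": joint speeds; "joint_efforts": joint torques, N m; "ee_pos": TCP position; "tcp_rot": TCP orientation; "wrist_force": force on the tool from outside, world axes, zero at the start; "torque": the same for the moment, N m; "opening": finger opening in m.
Only numpy, scipy, OpenCV 4.12 (cv2) and the standard library are available. Lean on these libraries where they do the work, as an engineer would, in place of code of your own. Each camera call takes 0.05 s, during which the arm holds its last target.

## Working session

There is one attempt and no reset: what is moved stays moved. The work goes in short steps, Python scripts to look and compute and a tool call to move; the robot and the scene stay as the last step left them, time stands still between calls to the robot, and variables do not carry over. Pictures are saved under pics/ and viewed, and the job is handed in when it is done.

Besides the shell and the picture viewer there is one more tool, called as name(argument=value, ...), one argument or row to a line, values as JSON. play_rows: Moves the arm, as the interface text tells. Its arguments: {"type":"object","properties":{"commands":{"type":"string"},"force":{"type":"number"}},"required":["commands"]}

```bash
mkdir -p pics; ls
python3 - <<'E'
from workcell import *
import cv2,json
print(get_obs())
for n in ["scene","top","wrist"]:
    print(n,get_calibration(n))
for n in ["scene","top"]:
    cv2.imwrite(f"pics/{n}0.png",camera(n)[:,:,::-1])
E
```

```text
pics
{'time': 0.0, 'q': array([ 6.46273639e+01,  5.00958398e+00,  1.00360976e+01,  9.51007823e+01,
       -1.01180203e-03,  9.00008590e+01]), 'qd': array([ 0.10464079,  0.03977452, -0.03958081,  0.08522001, -0.05526388,
        0.02202868]), 'joint_efforts': array([ 2.22929484e-04, -5.20391536e+01,  4.64797533e+01,  1.66886277e-02,
       -2.33301932e-06, -2.25910964e-05]), 'ee_pos': array([0.2355828 , 0.49673662, 0.23061235]), 'tcp_rot': array([-1.79925731e+02,  1.01291461e-03,  1.54626506e+02]), 'wrist_force': array([ 0.21934523, -0.31971987, -0.85129638]), 'torque': array([-0.02045852,  0.00362019, -0.00389272]), 'opening': 0.08527338546485899}
scene {'fx': 581.7002389018963, 'fy': 581.7002389018963, 'cx': 320.57883305414344, 'cy': 244.81049004411295, 'eye': array([-0.31840139, -0.49333871,  0.94946977]), 'attitude': array([-126.86542856,    0.88458803,  -61.74554433])}
top {'fx': 612.3449836082711, 'fy': 612.3449836082711, 'cx': 309.7545020202435, 'cy': 232.87819549550105, 'eye': array([0.27389926, 0.01744165, 1.76114299]), 'attitude': array([-167.72733858,   -0.26968764,  -86.99514848])}
wrist {'fx': 400.42702192837646, 'fy': 400.42702192837646, 'cx': 318.630665596896, 'cy': 247.11004249988824, 'mount': array([[ 5.12510577e-04, -9.49169372e-01, -3.14765373e-01,
         8.04478528e-02],
       [ 9.99999519e-01,  7.49571901e-04, -6.32091001e-04,
         4.18729442e-04],
       [ 8.35900698e-04, -3.14764898e-01,  9.49169300e-01,
        -1.42858118e-01],
       [ 0.00000000e+00,  0.00000000e+00,  0.00000000e+00,
         1.00000000e+00]])}
```

View pics/scene0.png

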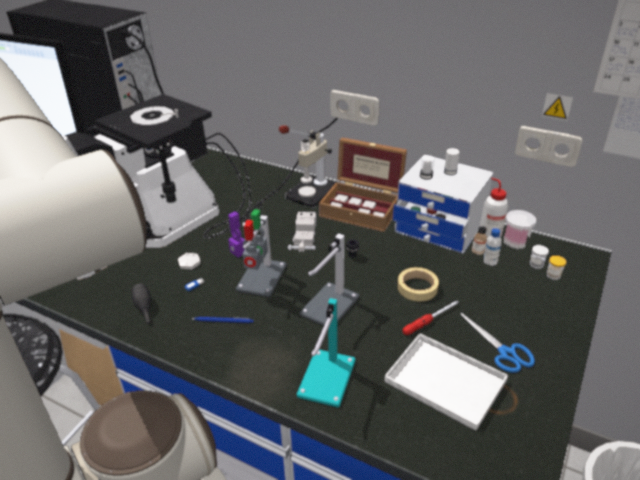

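View pics/top0.png

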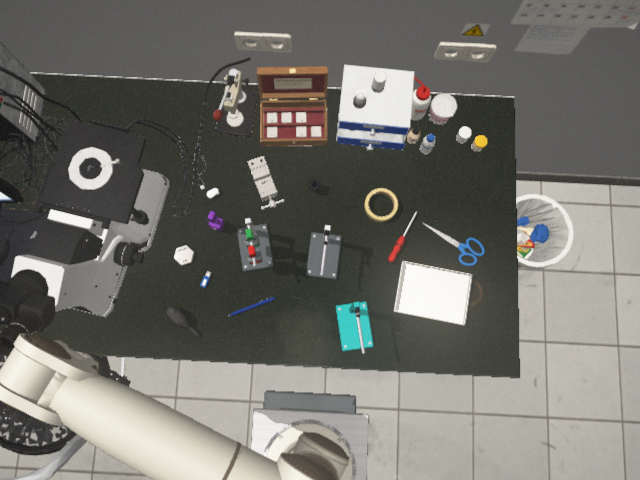

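```bash
cat > h.py <<'E'
import numpy as np,cv2
from scipy.spatial.transform import Rotation as R
from workcell import *
def pose(n,obs=None):
    c=get_calibration(n)
    if n!="wrist": return R.from_euler('xyz',c['attitude'],degrees=True).as_matrix(),np.array(c['eye']),c
    o=obs or get_obs(); Rt=R.from_euler('xyz',o['tcp_rot'],degrees=True).as_matrix(); m=c['mount']
    return Rt@m[:3,:3],o['ee_pos']+Rt@m[:3,3],c
def ray(n,px,obs=None):
    r,e,c=pose(n,obs); d=r@np.array([(px[0]-c['cx'])/c['fx'],(px[1]-c['cy'])/c['fy'],1]); return e,d/np.linalg.norm(d)
def onz(n,px,z,obs=None):
    e,d=ray(n,px,obs); return e+d*(z-e[2])/d[2]
def tri(*rs):
    A=np.zeros((3,3));b=np.zeros(3)
    for e,d in rs:
        P=np.eye(3)-np.outer(d,d);A+=P;b+=P@e
    p=np.linalg.solve(A,b); return p,[np.linalg.norm((np.eye(3)-np.outer(d,d))@(p-e)) for e,d in rs]
def proj(n,p,obs=None):
    r,e,c=pose(n,obs); v=r.T@(np.array(p)-e); return c['fx']*v[0]/v[2]+c['cx'],c['fy']*v[1]/v[2]+c['cy']
def crop(img,x0,y0,x1,y1,s,f):
    cv2.imwrite(f,cv2.resize(img[y0:y1,x0:x1,::-1],None,fx=s,fy=s,interpolation=cv2.INTER_CUBIC))
E
python3 - <<'E'
from h import *
t=cv2.imread("pics/top0.png")[:,:,::-1];s=cv2.imread("pics/scene0.png")[:,:,::-1]
crop(t,195,200,385,340,4,"pics/tc.png"); crop(s,220,195,370,330,4,"pics/sc.png")
for p in [(255,247),(324,255),(433,293),(354,326),(215,220)]: print(p,onz("top",p,0).round(3))
E
```

```text
(255, 247) [0.606 0.187 0.   ]
(324, 255) [ 0.593 -0.016  0.   ]
(433, 293) [ 0.499 -0.335  0.   ]
(354, 326) [ 0.392 -0.111  0.   ]
(215, 220) [0.681 0.311 0.   ]
```

View pics/tc.png

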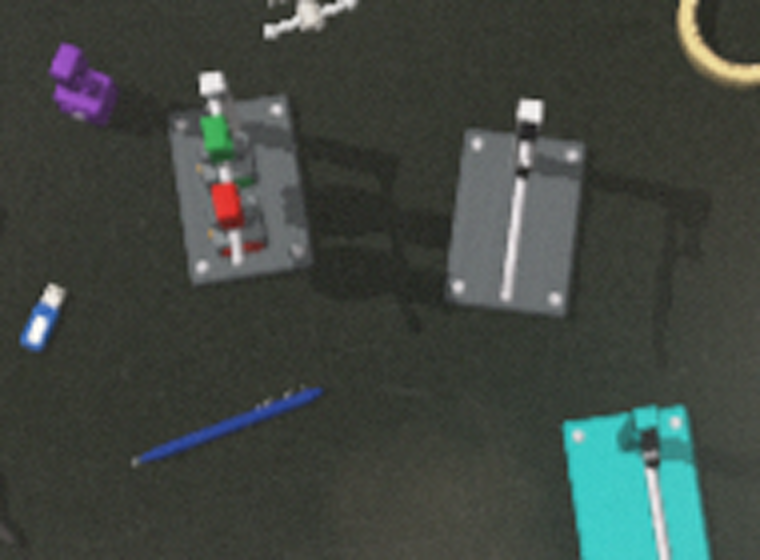

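View pics/sc.png

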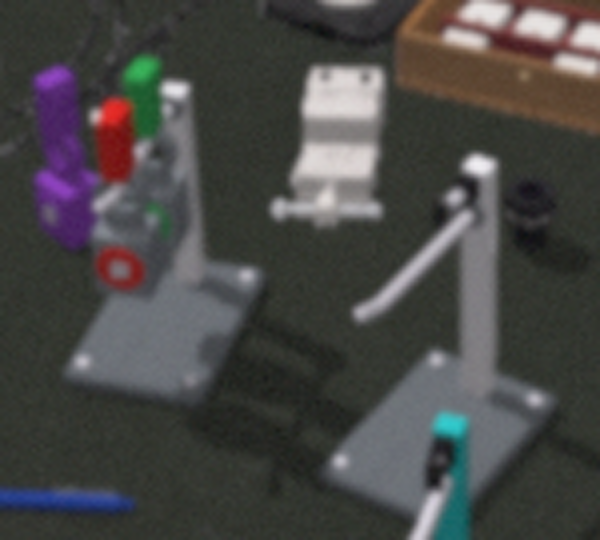

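```bash
cat > m.py <<'E'
from h import *
t=lambda x,y:(x/4+195,y/4+200)
s=lambda x,y:(x/4+220,y/4+195)
def st(cs,name):
    P=[onz("top",t(*c),.012) for c in cs]; fl,fr,nr,nl=P  # far-left, far-right, near-right, near-left
    print(name,[np.round(p*1000) for p in P], 'len',np.linalg.norm(fl-nl),np.linalg.norm(fr-nr),'w',np.linalg.norm(fl-fr),np.linalg.norm(nl-nr))
    x=(fl+fr-nl-nr)[:2]; a=np.arctan2(x[1],x[0]); c=sum(P)/4
    o=c[:2]+.045*np.array([np.cos(a),np.sin(a)]); print(' yaw',np.degrees(a),'origin',o)
    return o,a
o,a=st([(168,115),(290,95),(312,262),(192,285)],'crowded')
print(' post top',onz("top",t(212,82),.158), 'tip pred',o-.122*np.array([np.cos(a),np.sin(a)]),'tip',onz("top",t(236,262),.156), tri(ray("top",t(212,82)),ray("scene",s(175,92))))
o,a=st([(465,130),(585,145),(568,317),(446,300)],'spare')
print(' post top',onz("top",t(531,110),.18), 'tip pred',o-.122*np.array([np.cos(a),np.sin(a)]),'tip',onz("top",t(507,297),.156), tri(ray("top",t(507,297)),ray("scene",s(358,315))))
print(tri(ray("top",t(531,110)),ray("scene",s(478,165))))
print('red',onz("top",t(227,205),.19),'green',onz("top",t(217,138),.19))
print('tray',onz("top",(433,293),0.01))
E
python3 m.py
```

```text
crowded [array([655., 242.,  12.]), array([675., 154.,  12.]), array([552., 130.,  12.]), array([531., 215.,  12.])] len 0.12718925118906757 0.1250770483779286 w 0.09026659154154923 0.0878649047956771
 yaw 11.704487011498337 origin [0.64747328 0.19468338]
 post top [0.64770919 0.19584657 0.158     ] tip pred [0.52801004 0.16993398] tip [0.52672292 0.1711441  0.156     ] (array([0.64904738, 0.19753394, 0.1496704 ]), [np.float64(0.0009696104617464332), np.float64(0.0009696104617463786)])
spare [array([656.,  25.,  12.]), array([649., -63.,  12.]), array([522., -56.,  12.]), array([530.,  32.,  12.])] len 0.12605108660559727 0.1271763484383894 w 0.08831489638633323 0.08860017085531231
 yaw -3.1971243176384045 origin [ 0.63414211 -0.01815711]
 post top [ 0.63487596 -0.01877992  0.18      ] tip pred [ 0.512332 -0.011353] tip [ 0.51289704 -0.00933895  0.156     ] (array([ 0.5124769 , -0.00790248,  0.15151076]), [np.float64(0.0018533450595327372), np.float64(0.0018533450595326908)])
(array([ 0.63522882, -0.01761114,  0.1746441 ]), [np.float64(0.0015411556405324175), np.float64(0.0015411556405323062)])
red [0.55855717 0.17644153 0.19      ] green [0.60277069 0.18622651 0.19      ]
tray [ 0.49740953 -0.33305907  0.01      ]
```

play_rows(
  commands="1 0 0 70 0;1 0 0 70 -15;1 322 -320 70 -143;1 322 -320 70 -143;1 322 -320 70 -143;1 322 -320 70 -143;1 322 -320 70 -143;1 322 -320 70 -143;1 322 -320 70 -143;1 322 -320 70 -143",
  force=30,
)

```text
time: 0.93
ee_pos: [0.4731, 0.2602, 0.3011]
tcp_rot: [-180.0, 0.0, 89.8]
wrist_force: [0.0, 0.7, -0.6]
opening: 0.0854
```

play_rows(
  commands="1 85 -83 0 -78;1 85 -83 0 -78;1 85 -83 0 -78;1 85 -83 0 -78;1 85 -83 0 -78;1 85 -83 0 -78;1 85 -83 0 -78;1 85 -83 0 -78;1 85 -83 0 -78;1 85 -83 0 -78",
)

```text
time: 1.77
ee_pos: [0.5571, 0.1789, 0.3008]
tcp_rot: [-180.0, 0.1, 18.2]
wrist_force: [0.4, 0.3, 0.1]
opening: 0.0852
```

play_rows(
  commands="1 0 0 0 0;1 0 0 0 0;1 0 0 0 0",
)

```text
time: 2.02
ee_pos: [0.5571, 0.179, 0.301]
tcp_rot: [180.0, 0.0, 18.6]
wrist_force: [0.1, 0.3, -0.4]
opening: 0.0853
```

Run:
```python
from h import *
o=get_obs(); print(o['ee_pos'],o['tcp_rot'],o['q'],o['time'])
im=camera("wrist"); cv2.imwrite("pics/w1.png",im[:,:,::-1])
import pickle; pickle.dump(o,open("w1.pkl","wb"))
```

```text
[0.55705931 0.1789809  0.30103792] [1.79999398e+02 2.49038542e-02 1.86493806e+01] [ 1.78124720e+01  1.24398021e+01  2.63892925e+01  1.03974383e+02
 -9.65497799e-04  1.79163091e+02] 2.0167
```

View pics/w1.png

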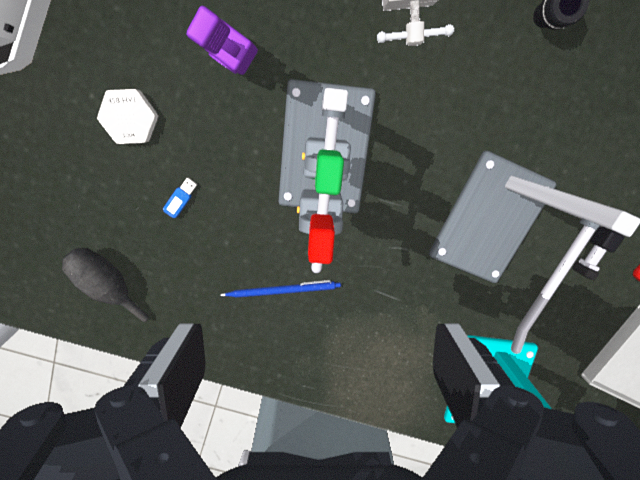

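Run:
```python
from h import *
im=cv2.imread("pics/w1.png")[:,:,::-1]
crop(im,270,70,390,290,2.7,"pics/w1c.png")
```

```text
(no output)
```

View pics/w1c.png

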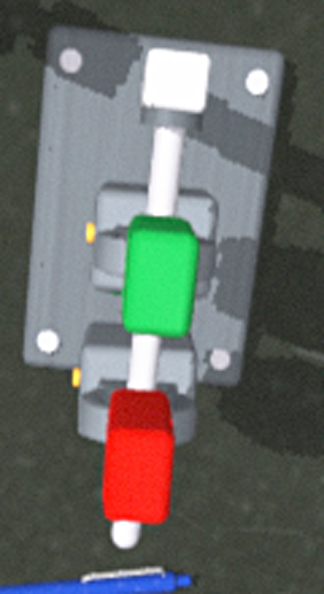

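play_rows(
  commands="1 0 0 0 70;1 0 0 0 70;1 0 0 0 70;1 0 0 0 70;1 0 0 0 70;1 0 0 0 70;1 0 0 0 70;1 0 0 0 70;1 0 0 0 70;1 0 0 0 70",
)

```text
time: 2.9
ee_pos: [0.5571, 0.179, 0.3012]
tcp_rot: [-180.0, -0.0, 89.0]
wrist_force: [0.4, 0.5, -0.0]
opening: 0.0854
```

play_rows(
  commands="1 0 0 0 70;1 0 0 0 70;1 0 0 0 70;1 0 0 0 70;1 0 0 0 70;1 0 0 0 70;1 0 0 0 70;1 0 0 0 70;1 0 0 0 70;1 0 0 0 70",
)

```text
time: 3.73
ee_pos: [0.5571, 0.179, 0.3012]
tcp_rot: [-180.0, -0.0, 159.0]
wrist_force: [0.3, 0.9, 0.3]
opening: 0.0858
```

play_rows(
  commands="1 0 0 0 33;1 0 0 0 33;1 0 0 0 33;1 0 0 0 33;1 0 0 0 33;1 0 0 0 33;1 0 0 0 33",
)

```text
time: 4.32
ee_pos: [0.5571, 0.179, 0.3013]
tcp_rot: [-180.0, -0.0, -168.6]
wrist_force: [-0.0, 0.0, 0.4]
opening: 0.0855
```

Run:
```python
from h import *
import pickle
o=pickle.load(open("w1.pkl","rb"))
c=lambda x,y:(x/2.7+270,y/2.7+70)
print('red top',onz("wrist",c(138,475),.202,o),'green',onz("wrist",c(160,283),.202,o),'post',onz("wrist",c(176,80),.158,o),'tipend',onz("wrist",c(125,548),.156,o))
b=[onz("wrist",c(*p),.012,o) for p in [(51,28),(284,52),(240,385),(24,362)]]
fl,fr,nr,nl=b; x=fl+fr-nl-nr; a=np.arctan2(x[1],x[0]); print(np.degrees(a), sum(b)[:2]/4+.045*np.array([np.cos(a),np.sin(a)]))
o=get_obs(); print(o['ee_pos'],o['tcp_rot'],o['q'][5],o['time'])
im=camera("wrist"); cv2.imwrite("pics/w2.png",im[:,:,::-1])
pickle.dump(o,open("w2.pkl","wb"))
crop(im,260,150,420,350,3,"pics/w2c.png")
```

```text
red top [0.55844817 0.17784131 0.202     ] green [0.60255847 0.18768191 0.202     ] post [0.64557433 0.19726553 0.158     ] tipend [0.52218424 0.16917188 0.156     ]
12.741626828622032 [0.64601992 0.19688473]
[0.55707324 0.17900294 0.30125578] [-1.79998121e+02 -2.96929548e-03 -1.68565354e+02] 6.379741675778305 4.3167
```

View pics/w2.png

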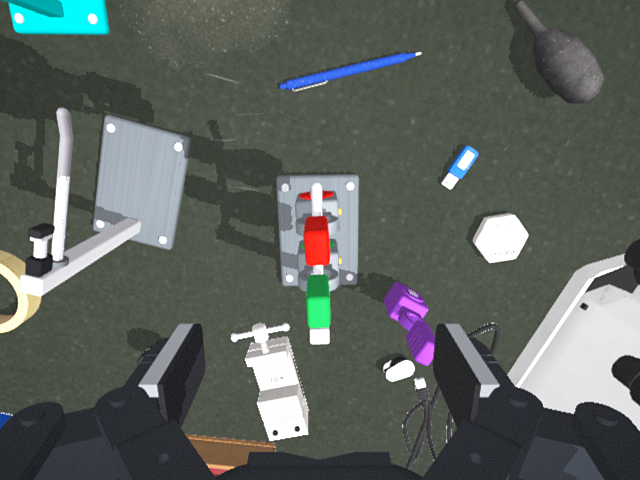

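View pics/w2c.png

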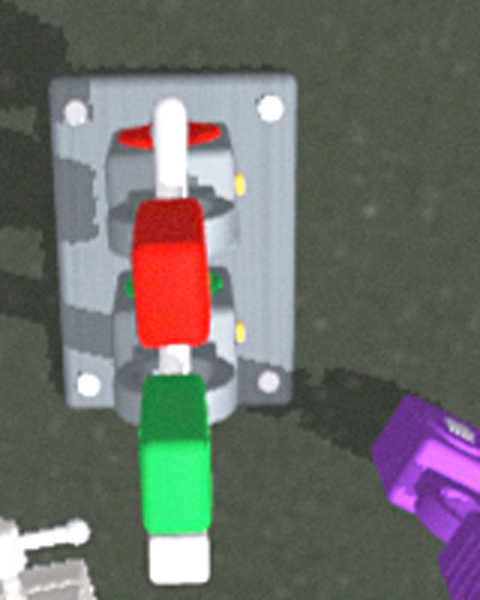

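Run:
```python
from h import *
import pickle
o=pickle.load(open("w2.pkl","rb"))
c=lambda x,y:(x/3+260,y/3+150)
print('red top',onz("wrist",c(172,296),.202,o),'green',onz("wrist",c(176,488),.202,o),'post',onz("wrist",c(179.5,558),.158,o),'tipend',onz("wrist",c(170,97),.156,o))
b=[onz("wrist",c(*p),.012,o) for p in [(51,75),(297,75),(295,405),(68,408)]]
fl,fr,nr,nl=b; x=-(fl+fr-nl-nr); a=np.arctan2(x[1],x[0]); print(np.degrees(a), sum(b)[:2]/4+.045*np.array([np.cos(a),np.sin(a)]))
for p in ['red']:
  print(proj("wrist",[.558,.1775,.202],o))
# spare from w2: post top & tip
print('spare post',onz("wrist",(33,284),.18,o),'tip',onz("wrist",(64,108),.156,o))
b=[onz("wrist",p,.012,o) for p in [(106,115),(189,137),(171,248),(94,228)]]
fl,fr,nr,nl=b; x=-(fl+fr-nl-nr); a=np.arctan2(x[1],x[0]); print(np.degrees(a), sum(b)[:2]/4+.045*np.array([np.cos(a),np.sin(a)]))
```

```text
red top [0.55814319 0.17831786 0.202     ] green [0.60252659 0.18818767 0.202     ] post [0.64559295 0.19787459 0.158     ] tipend [0.52405607 0.17078773 0.156     ]
12.730917831361099 [0.64570399 0.19861516]
(np.float64(316.1201982206583), np.float64(248.21606225390332))
spare post [ 0.63212393 -0.01478217  0.18      ] tip [ 0.50867185 -0.00754433  0.156     ]
-3.8717603153603237 [ 0.6321077  -0.01510589]
```

play_rows(
  commands="1 1 -1 0 1;1 1 -1 -40 1;1 1 -1 -75 1;1 1 -1 -105 1;1 1 -1 -125 1;1 1 -1 -137 1;1 1 -1 -137 1;1 1 -1 -137 1",
)

```text
time: 5.03
ee_pos: [0.5582, 0.178, 0.1649]
tcp_rot: [-180.0, 0.0, -167.5]
wrist_force: [0.1, 0.3, 0.5]
opening: 0.0854
```

Run:
```python
from h import *
o=get_obs(); print(o['ee_pos'],o['tcp_rot'],o['wrist_force'])
im=camera("wrist"); cv2.imwrite("pics/w3.png",im[:,:,::-1])
```

```text
[0.55816514 0.17795545 0.16486864] [-1.79999581e+02  6.23991605e-03 -1.67463949e+02] [0.11729613 0.25679073 0.50476967]
```

View pics/w3.png

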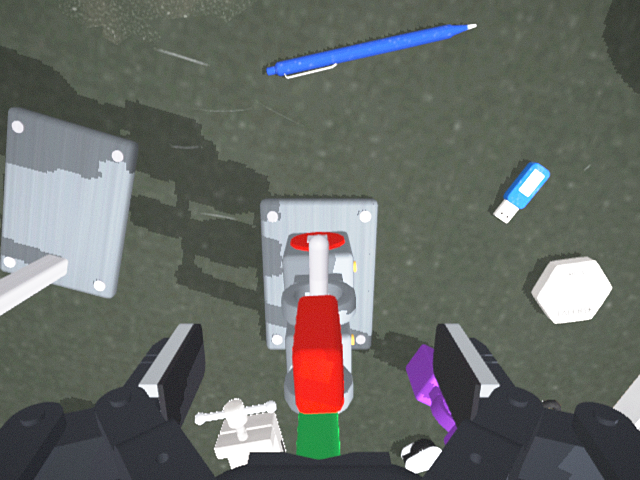

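play_rows(
  commands="0.1 0 0 0 0;0.1 0 0 0 0;0.1 0 0 0 0;0.1 0 0 0 0;0.1 0 0 0 0;0.1 0 0 0 0;0.1 0 0 0 0;0.1 0 0 0 0",
  force=50,
)

```text
time: 5.75
ee_pos: [0.5582, 0.1781, 0.1645]
tcp_rot: [180.0, 0.0, -167.4]
wrist_force: [-0.2, 0.2, 1.3]
opening: 0.0151
```

play_rows(
  commands="0.1 0 0 4 0;0.1 0 0 8 0;0.1 0 0 10 0;0.1 0 0 10 0;0.1 0 0 10 0",
)

```text
time: 6.17
ee_pos: [0.5581, 0.178, 0.1744]
tcp_rot: [-180.0, 0.0, -167.4]
wrist_force: [0.1, 0.1, -1.5]
opening: 0.0155
```

Run:
```python
from h import *
o=get_obs(); print(o['ee_pos'],o['tcp_rot'],o['wrist_force'],o['torque'])
im=camera("wrist"); crop(im,240,180,400,480,2,"pics/w4.png")
im=camera("scene"); crop(im,220,190,370,330,4,"pics/s4.png")
```

```text
[0.55814661 0.17798558 0.17436305] [-1.79998454e+02  5.21441665e-03 -1.67448326e+02] [ 0.06481655  0.1234709  -1.5099582 ] [-0.01201797 -0.00069774  0.0667505 ]
```

View pics/w4.png

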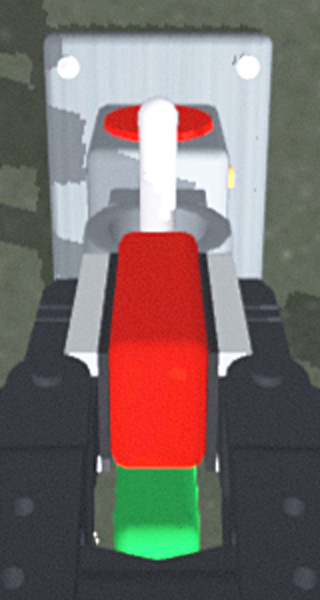

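View pics/s4.png

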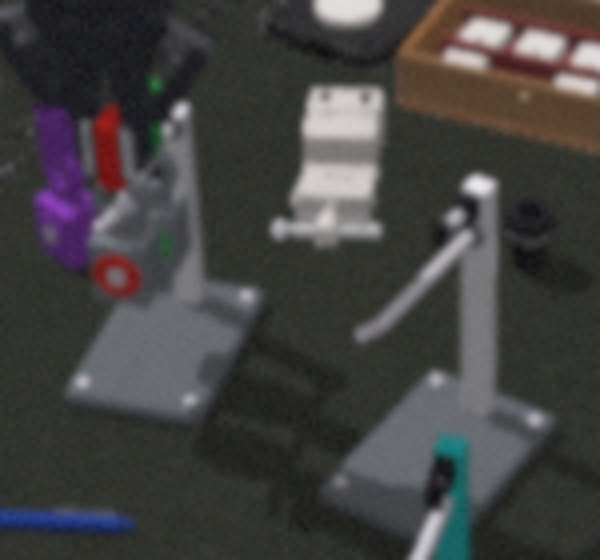

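play_rows(
  commands="0.1 -10 -2 0 0;0.1 -22 -5 0 0;0.1 -34 -8 0 0;0.1 -46 -10 0 0;0.1 -58 -13 0 0;0.1 -65 -15 0 0;0.1 -65 -15 0 0",
)

```text
time: 6.85
ee_pos: [0.4922, 0.1628, 0.1746]
tcp_rot: [180.0, 0.0, -167.4]
wrist_force: [0.3, 0.2, -1.2]
opening: 0.0156
```

Run:
```python
from h import *
o=get_obs(); print(o['ee_pos'],o['tcp_rot'],o['wrist_force'],o['torque'])
im=camera("scene"); crop(im,180,150,370,330,4,"pics/s5.png")
```

```text
[0.49217537 0.16275172 0.17457645] [ 1.79999341e+02  5.03631597e-03 -1.67439675e+02] [ 0.34166467  0.20480204 -1.21781962] [ 0.01510544 -0.10111868  0.03555544]
```

View pics/s5.png

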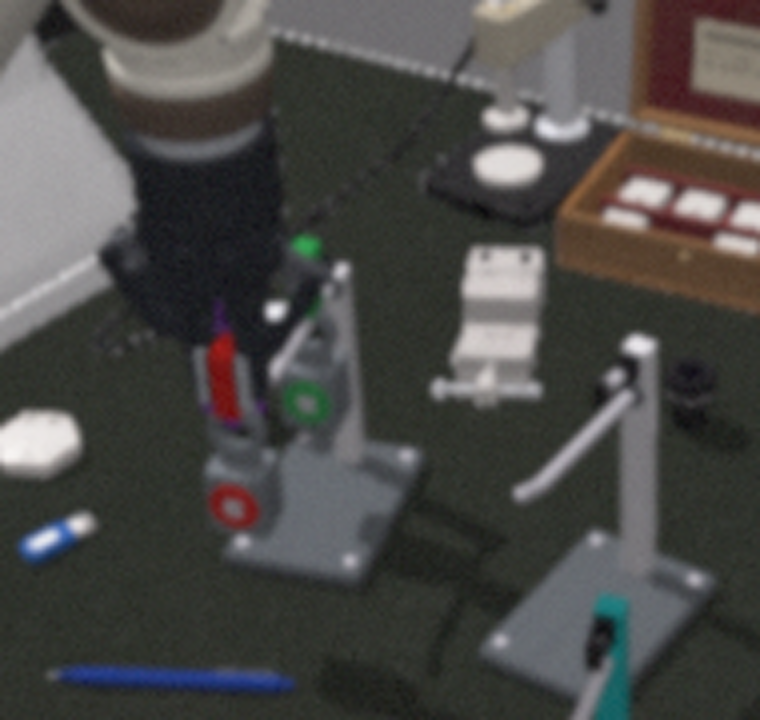

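play_rows(
  commands="0.1 -15 -15 0 0;0.1 -20 -45 0 -5;0.1 -20 -75 0 -10;0.1 -20 -105 0 -16;0.1 -20 -135 0 -16;0.1 -20 -157 0 -16;0.1 -20 -168 0 -16;0.1 -20 -168 0 -16;0.1 -20 -168 0 -16",
)

```text
time: 7.65
ee_pos: [0.4735, -0.0051, 0.1742]
tcp_rot: [180.0, -0.0, 176.5]
wrist_force: [1.5, 0.5, -1.0]
opening: 0.0157
```

Run:
```python
from h import *
import pickle
o=get_obs(); print(o['ee_pos'],o['tcp_rot'],o['wrist_force'],o['torque'])
im=camera("wrist"); cv2.imwrite("pics/w6.png",im[:,:,::-1]);pickle.dump(o,open("w6.pkl","wb"))
im=camera("scene"); crop(im,220,190,380,330,4,"pics/s6.png")
im=camera("top"); crop(im,270,180,400,300,5,"pics/t6.png")
```

```text
[ 0.47350262 -0.00509131  0.17415956] [ 1.79982001e+02 -5.08766464e-03  1.76480845e+02] [ 1.46816142  0.52015332 -1.01425788] [ 0.00594967 -0.00649392  0.05682074]
```

View pics/w6.png

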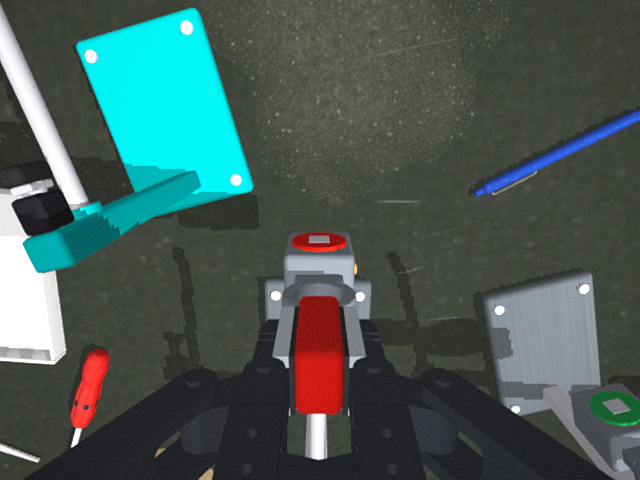

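View pics/s6.png

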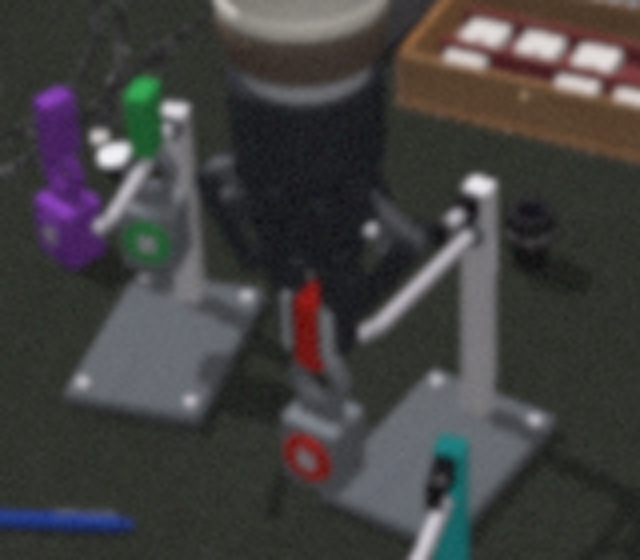

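View pics/t6.png

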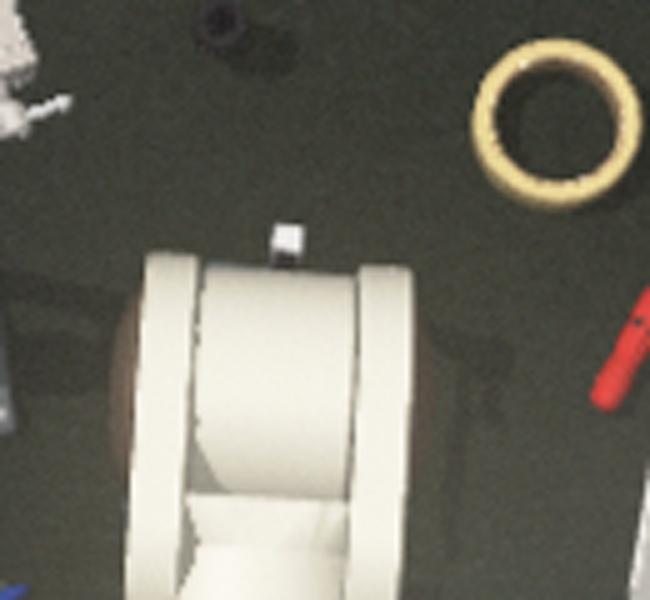

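play_rows(
  commands="0.1 8 -1 0 0;0.1 16 -1 0 0;0.1 24 -2 0 0;0.1 32 -2.5 0 0;0.1 40 -3 0 0;0.1 40 -3 0 0",
)

```text
time: 8.3
ee_pos: [0.5145, -0.008, 0.1738]
tcp_rot: [-180.0, -0.0, 176.6]
wrist_force: [-0.9, -0.3, -1.9]
opening: 0.0153
```

Run:
```python
from h import *
o=get_obs(); print(o['ee_pos'],o['tcp_rot'],o['wrist_force'],o['torque'])
im=camera("scene"); crop(im,260,210,370,310,5,"pics/s7.png")
```

```text
[ 0.51453227 -0.00803538  0.17375199] [-1.79997774e+02 -1.50645261e-02  1.76553635e+02] [-0.94311289 -0.28946515 -1.92566936] [ 0.03071913  0.06942341 -0.01470938]
```

View pics/s7.png

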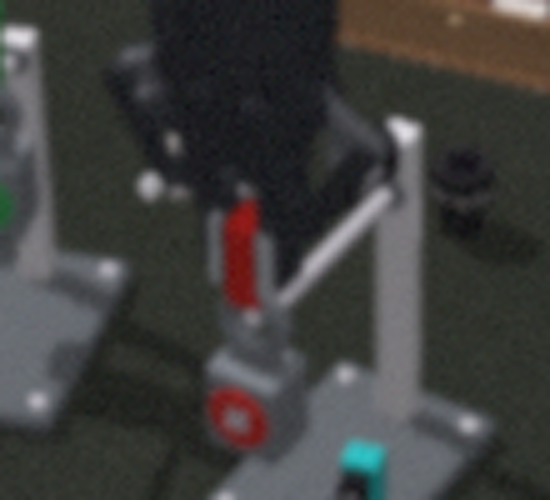

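play_rows(
  commands="0.1 8 -0.5 0 0;0.1 16 -1 0 0;0.1 24 -1.5 0 0;0.1 32 -2 0 0;0.1 32 -2 0 0;0.1 32 -2 0 0",
)

```text
time: 8.85
ee_pos: [0.5454, -0.0101, 0.174]
tcp_rot: [-180.0, -0.0, 176.5]
wrist_force: [-0.3, -0.3, -1.6]
opening: 0.0156
```

Run:
```python
from h import *
o=get_obs(); print(o['ee_pos'],o['tcp_rot'],o['wrist_force'],o['torque'])
im=camera("scene"); crop(im,260,210,370,310,5,"pics/s8.png")
im=camera("wrist"); crop(im,200,150,440,480,1.7,"pics/w8.png")
```

```text
[ 0.54536201 -0.01007967  0.17398121] [-1.79996979e+02 -4.00951024e-02  1.76545710e+02] [-0.26429379 -0.2813491  -1.58771478] [0.02954454 0.00158613 0.0167533 ]
```

View pics/s8.png

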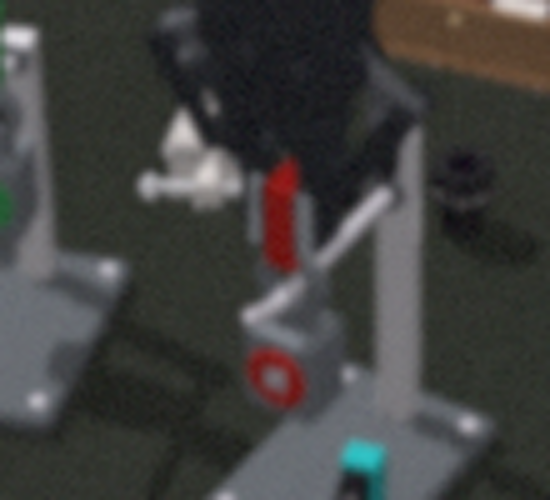

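View pics/w8.png

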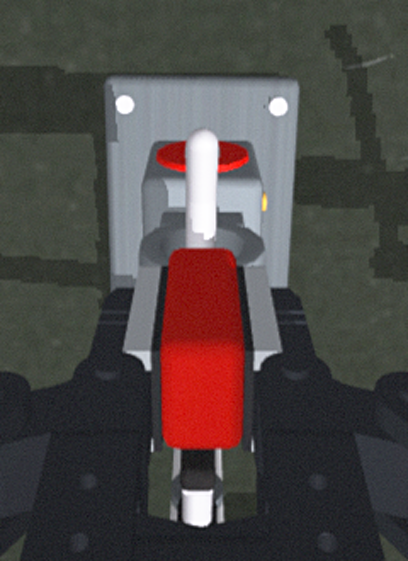

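play_rows(
  commands="0.1 0 0 -3 0;0.1 0 0 -6 0;0.1 0 0 -9 0;0.1 6 -0.4 -9 0;0.1 12 -0.8 -9 0;0.1 17 -1 -9 0;0.1 17 -1 -9 0;0.1 17 -1 -9 0;0.1 17 -1 -9 0",
)

```text
time: 9.7
ee_pos: [0.5621, -0.011, 0.1652]
tcp_rot: [-180.0, -0.0, 176.6]
wrist_force: [-0.7, 0.7, -2.2]
opening: 0.0154
```

Run:
```python
from h import *
o=get_obs(); print(o['ee_pos'],o['tcp_rot'],o['wrist_force'],o['torque'])
im=camera("wrist"); crop(im,240,330,400,480,3,"pics/w9.png")
```

```text
[ 0.56213322 -0.01102831  0.16519531] [-1.79998803e+02 -1.77826188e-02  1.76550589e+02] [-0.67946448  0.66864791 -2.1663868 ] [-0.0344976   0.00482886  0.04783816]
```

View pics/w9.png

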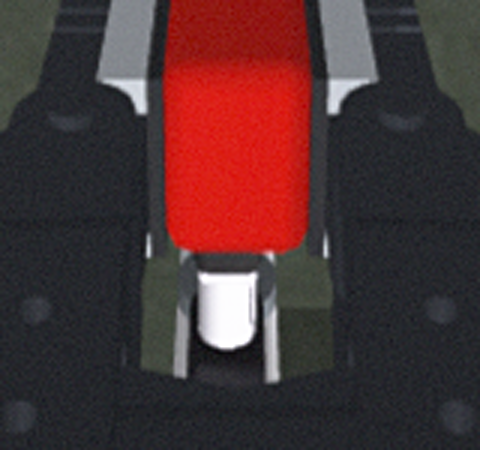

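play_rows(
  commands="0.1 1 0 0 0;0.1 2 0 0 0;0.1 3 0 0 0;0.1 3 0 0 0;0.1 3 0 0 0",
)

```text
time: 10.17
ee_pos: [0.5651, -0.011, 0.1653]
tcp_rot: [180.0, -0.0, 176.6]
wrist_force: [0.3, 0.4, -1.8]
opening: 0.0156
```

play_rows(
  commands="0.1 1 0 0 0;0.1 2 0 0 0;0.1 3 -0.4 0 0;0.1 3 -0.4 0 0;0.1 3 -0.4 0 0",
)

```text
time: 10.58
ee_pos: [0.5681, -0.0114, 0.1652]
tcp_rot: [-180.0, -0.0, 176.5]
wrist_force: [-0.4, 1.1, -1.7]
opening: 0.0156
```

play_rows(
  commands="0.1 1 0 0 0;0.1 2 0 0 0;0.1 2 0 0 0;0.1 2 0 0 0",
)

```text
time: 10.92
ee_pos: [0.5701, -0.0114, 0.1652]
tcp_rot: [-180.0, -0.0, 176.6]
wrist_force: [-0.0, -0.1, -2.0]
opening: 0.0151
```

play_rows(
  commands="0.1 1 0 0 0;0.1 2 -0.3 0 0;0.1 2 -0.3 0 0;0.1 2 -0.3 0 0",
)

```text
time: 11.25
ee_pos: [0.5721, -0.0117, 0.1652]
tcp_rot: [180.0, -0.0, 176.6]
wrist_force: [1.0, -0.4, -1.6]
opening: 0.0155
```

play_rows(
  commands="0.1 1 0 0 0;0.1 1 0 0 0;0.1 1 0 0 0",
)

```text
time: 11.5
ee_pos: [0.5731, -0.0117, 0.1653]
tcp_rot: [-180.0, -0.0, 176.6]
wrist_force: [0.2, -0.2, -2.2]
opening: 0.0156
```

Run:
```python
from h import *
o=get_obs(); print(o['ee_pos'],o['wrist_force'])
im=camera("wrist"); crop(im,240,330,400,480,3,"pics/w10.png")
```

```text
[ 0.57312005 -0.01172156  0.16525247] [ 0.24573858 -0.17217317 -2.21879609]
```

View pics/w10.png

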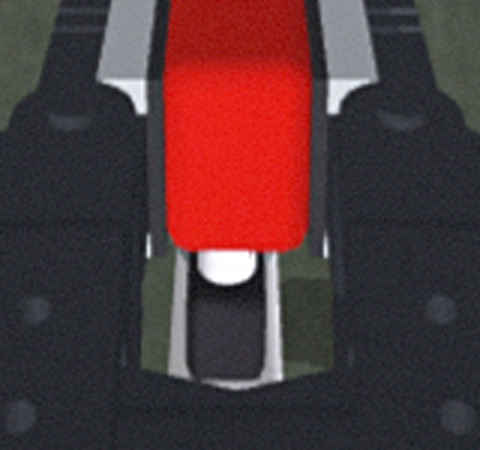

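play_rows(
  commands="0.1 1 0 0 0;0.1 1 0 0 0;0.1 2 -0.1 0 0;0.1 2 -0.1 0 0;0.1 2 -0.1 0 0",
)

```text
time: 11.97
ee_pos: [0.5751, -0.0118, 0.1652]
tcp_rot: [-180.0, -0.0, 176.6]
wrist_force: [-0.4, -0.0, -1.1]
opening: 0.0155
```

play_rows(
  commands="0.1 1 0 0 0;0.1 1 0 0 0;0.1 1 0 0 0",
)

```text
time: 12.22
ee_pos: [0.5761, -0.0118, 0.1653]
tcp_rot: [-180.0, -0.0, 176.6]
wrist_force: [-0.6, -0.4, -1.9]
opening: 0.0156
```

play_rows(
  commands="0.1 1 -0.2 0 0;0.1 1 -0.2 0 0;0.1 1 -0.2 0 0",
)

```text
time: 12.47
ee_pos: [0.5771, -0.012, 0.1653]
tcp_rot: [-180.0, -0.0, 176.6]
wrist_force: [-0.1, 0.3, -2.3]
opening: 0.0152
```

play_rows(
  commands="0.1 1 0 0 0;0.1 1 0 0 0;0.1 1 0 0 0",
)

```text
time: 12.72
ee_pos: [0.578, -0.012, 0.1653]
tcp_rot: [-180.0, -0.0, 176.6]
wrist_force: [-1.2, -0.1, -1.2]
opening: 0.0155
```

play_rows(
  commands="0.1 1 -0.2 0 0;0.1 1 -0.2 0 0;0.1 1 -0.2 0 0",
)

```text
time: 12.97
ee_pos: [0.5788, -0.0121, 0.1652]
tcp_rot: [180.0, -0.0, 176.6]
wrist_force: [-3.3, 0.5, -0.6]
opening: 0.0151
```

play_rows(
  commands="0.1 1 0 0 0;0.1 1 0 0 0;0.1 1 0 0 0",
)

```text
time: 13.22
ee_pos: [0.5795, -0.0122, 0.1652]
tcp_rot: [180.0, -0.1, 176.6]
wrist_force: [-5.5, 0.4, -0.1]
opening: 0.0157
```

play_rows(
  commands="0.1 1 0 0 0;0.1 1 0 0 0;0.1 1 0 0 0",
)

```text
time: 13.47
ee_pos: [0.5801, -0.0122, 0.1652]
tcp_rot: [-180.0, -0.1, 176.5]
wrist_force: [-8.6, 0.7, 2.5]
opening: 0.0153
```

play_rows(
  commands="0.1 0 0 0 0;0.1 0 0 0 0;0.1 0 0 0 0",
)

```text
time: 13.72
ee_pos: [0.5801, -0.0122, 0.1652]
tcp_rot: [-180.0, -0.1, 176.5]
wrist_force: [-9.0, 0.7, 1.1]
opening: 0.0156
```

play_rows(
  commands="0.1 0 0 0 0;0.1 0 0 0 0;0.1 0 0 0 0",
)

```text
time: 13.97
ee_pos: [0.58, -0.0122, 0.1652]
tcp_rot: [-180.0, -0.1, 176.6]
wrist_force: [-8.1, 1.3, 1.8]
opening: 0.0156
```

play_rows(
  commands="0.1 -1 0 0 0;0.1 -2 0 0 0;0.1 -3 0 0 0;0.1 -3 0 0 0;0.1 -3 0 -0.5 0;0.1 -3 0 -0.5 0",
)

```text
time: 14.47
ee_pos: [0.5783, -0.0123, 0.1648]
tcp_rot: [-180.0, 0.0, 176.5]
wrist_force: [-2.3, 0.2, -0.7]
opening: 0.0154
```

play_rows(
  commands="0.1 -0.5 0 -0.5 0;0.1 -0.5 0 -0.5 0;0.1 -0.5 0 -0.5 0",
)

```text
time: 14.72
ee_pos: [0.578, -0.0123, 0.1646]
tcp_rot: [-180.0, 0.1, 176.6]
wrist_force: [0.2, -0.8, 0.5]
opening: 0.0154
```

play_rows(
  commands="0.22 0 0 0 0;0.3 0 0 0 0;0.4 0 0 0 0;0.5 0 0 0 0;0.6 0 0 0 0;0.7 0 0 0 0;0.7 0 0 0 0;0.7 0 0 0 0",
)

```text
time: 15.38
ee_pos: [0.5776, -0.0122, 0.1643]
tcp_rot: [-180.0, 0.0, 176.6]
wrist_force: [-0.3, 0.8, -0.0]
opening: 0.0598
```

Run:
```python
from h import *
o=get_obs(); print(o['ee_pos'],o['wrist_force'])
im=camera("wrist"); crop(im,120,150,520,480,1.8,"pics/w11.png")
```

```text
[ 0.57760793 -0.01222366  0.16427562] [-0.2634745   0.78945717 -0.01785771]
```

View pics/w11.png

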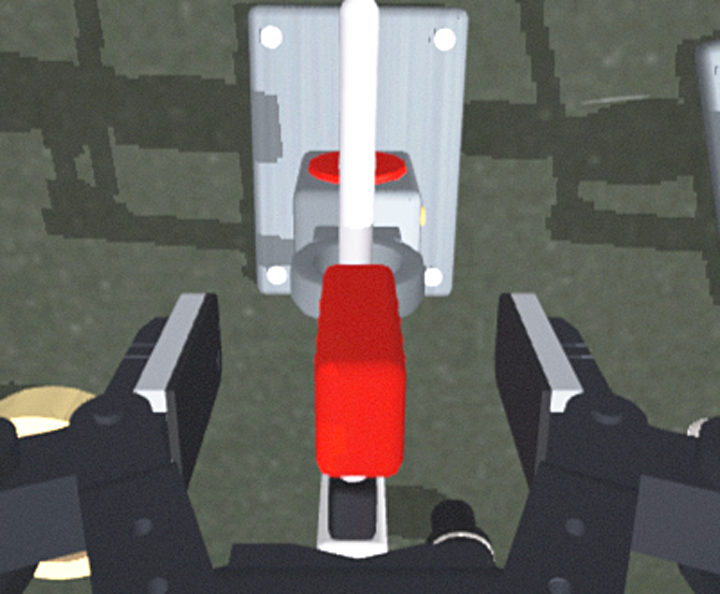

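play_rows(
  commands="0.7 0 0 15 0;0.7 0 0 45 0;1 0 0 85 0;1 0 0 125 0;1 0 0 140 0;1 25 40 140 7;1 25 80 140 14;1 25 120 140 16;1 25 160 140 16;1 25 200 140 16",
)

```text
time: 16.27
ee_pos: [0.6024, 0.1897, 0.3042]
tcp_rot: [180.0, 0.0, -167.4]
wrist_force: [0.6, -0.2, 0.2]
opening: 0.0854
```

play_rows(
  commands="1 0 0 0 0;1 0 0 0 0;1 0 0 0 0;1 0 0 0 0",
)

```text
time: 16.6
ee_pos: [0.6027, 0.1868, 0.3045]
tcp_rot: [-180.0, 0.0, -167.5]
wrist_force: [0.7, 0.8, -0.9]
opening: 0.0854
```

Run:
```python
from h import *
import pickle
o=get_obs(); print(o['ee_pos'],o['tcp_rot'],o['wrist_force'])
im=camera("wrist"); cv2.imwrite("pics/w12.png",im[:,:,::-1]);pickle.dump(o,open("w12.pkl","wb"))
crop(im,240,130,400,330,3,"pics/w12c.png")
im=camera("scene"); crop(im,210,190,370,330,4,"pics/s12.png")
```

```text
[0.6026794  0.18682222 0.30449511] [-1.79989072e+02  1.05702935e-02 -1.67503983e+02] [ 0.68777072  0.82403992 -0.92171017]
```

View pics/w12c.png

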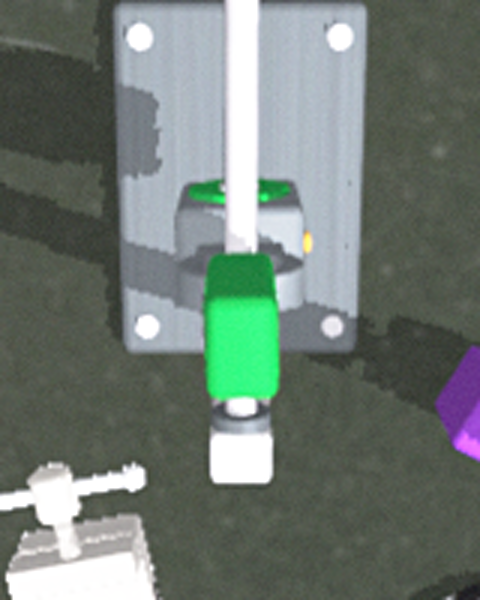

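View pics/s12.png

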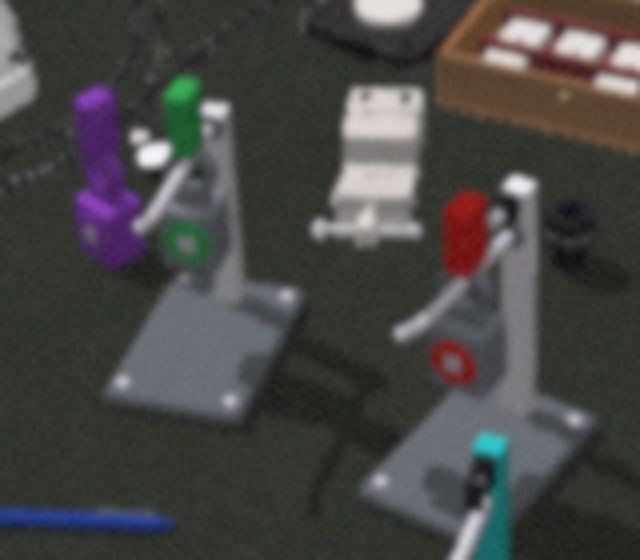

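Run:
```python
from h import *
import pickle
o=pickle.load(open("w12.pkl","rb"))
print(onz("wrist",(243/3+240,(302+398)/2/3+130),.202,o),onz("wrist",(243/3+240,343/3+130),.202,o))
```

```text
[0.60300996 0.18837659 0.202     ] [0.6014659  0.18803055 0.202     ]
```

play_rows(
  commands="1 0 1 0 0;1 0 1 -40 0;1 0 1 -75 0;1 0 1 -105 0;1 0 1 -127 0;1 0 1 -140 0;1 0 1 -140 0;1 0 1 -140 0",
)

```text
time: 17.37
ee_pos: [0.6024, 0.1882, 0.1643]
tcp_rot: [-180.0, -0.0, -167.5]
wrist_force: [0.1, 1.3, 0.0]
opening: 0.0853
```

play_rows(
  commands="0.1 0 0 0 0;0.1 0 0 0 0;0.1 0 0 0 0;0.1 0 0 0 0;0.1 0 0 0 0;0.1 0 0 0 0;0.1 0 0 0 0;0.1 0 0 0 0",
  force=50,
)

```text
time: 18.03
ee_pos: [0.6028, 0.1888, 0.1647]
tcp_rot: [-180.0, 0.0, -167.5]
wrist_force: [1.0, -0.5, 3.4]
opening: 0.0155
```

play_rows(
  commands="0.1 0 0 4 0;0.1 0 0 8 0;0.1 0 0 10 0;0.1 0 0 10 0;0.1 0 0 10 0",
)

```text
time: 18.45
ee_pos: [0.6026, 0.1888, 0.1743]
tcp_rot: [180.0, 0.0, -167.4]
wrist_force: [-0.1, -0.7, -0.9]
opening: 0.0154
```

Run:
```python
from h import *
o=get_obs(); print(o['ee_pos'],o['tcp_rot'],o['wrist_force'])
im=camera("wrist"); crop(im,120,150,520,480,1.8,"pics/w13.png")
```

```text
[0.60264907 0.18882263 0.17434178] [ 1.79998275e+02  4.16612942e-03 -1.67445082e+02] [-0.11210559 -0.70587811 -0.93870649]
```

View pics/w13.png

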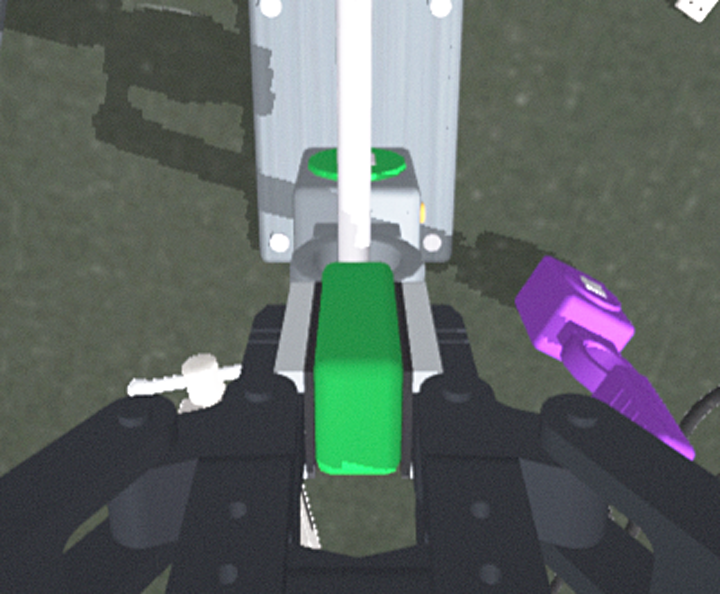

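play_rows(
  commands="0.1 -10 -2.2 0 0;0.1 -22 -4.9 0 0;0.1 -34 -7.6 0 0;0.1 -46 -10.3 0 0;0.1 -46 -10.3 0 0",
)

```text
time: 18.92
ee_pos: [0.5551, 0.1782, 0.1745]
tcp_rot: [-180.0, -0.0, -167.4]
wrist_force: [-0.3, -0.2, -0.5]
opening: 0.0157
```

play_rows(
  commands="0.1 -10 -2.2 0 0;0.1 -20 -4.4 0 0;0.1 -30 -6.7 0 0;0.1 -40 -9 0 0;0.1 -50 -11.1 0 0;0.1 -62 -13.8 0 0;0.1 -75 -16.5 0 0;0.1 -80 -17.5 0 0;0.1 -80 -17.5 0 0",
)

```text
time: 19.67
ee_pos: [0.4764, 0.161, 0.1746]
tcp_rot: [180.0, 0.0, -167.4]
wrist_force: [0.6, -0.7, -1.1]
opening: 0.0153
```

Run:
```python
from h import *
o=get_obs(); print(o['ee_pos'],o['tcp_rot'],o['wrist_force'])
im=camera("scene"); crop(im,180,170,370,330,4,"pics/s14.png")
im=camera("top"); cv2.imwrite("pics/t14.png",im[:,:,::-1])
```

```text
[0.47636992 0.16097038 0.17459361] [ 1.79996681e+02  3.03570725e-02 -1.67442615e+02] [ 0.56103517 -0.70388062 -1.14668709]
```

View pics/s14.png

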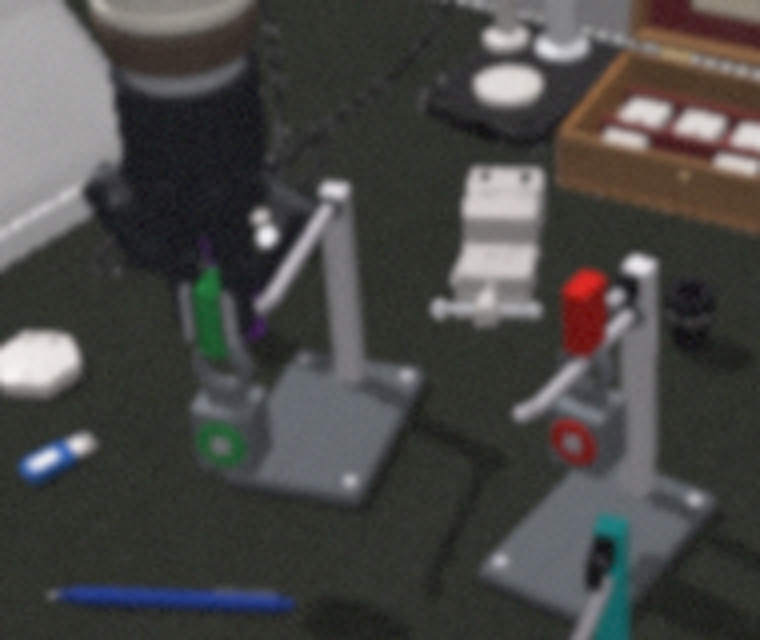

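View pics/t14.png

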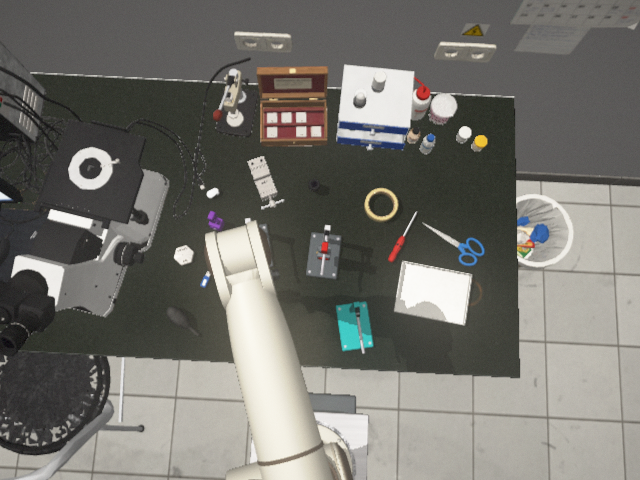

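play_rows(
  commands="0.1 -10 0 30 0;0.1 -10 0 70 0;0.1 -10 0 110 0;0.1 -10 0 140 0;0.1 0 -30 140 0;0.1 0 -65 140 0;0.1 0 -100 140 0;0.1 0 -135 140 0;0.1 0 -170 140 0;0.1 0 -205 140 0",
)

```text
time: 20.6
ee_pos: [0.4772, -0.0458, 0.3142]
tcp_rot: [-180.0, 0.0, -167.4]
wrist_force: [0.5, -0.2, -1.4]
opening: 0.0155
```

play_rows(
  commands="0.1 2 -35 0 0;0.1 4 -70 0 0;0.1 6 -105 0 0;0.1 8 -140 0 0;0.1 10 -175 0 0;0.1 12 -210 0 0;0.1 14 -245 0 0;0.1 16 -270 0 0;0.1 18 -287 0 0;0.1 18 -287 0 0",
)

```text
time: 21.43
ee_pos: [0.4951, -0.3347, 0.3123]
tcp_rot: [180.0, -0.1, -167.6]
wrist_force: [0.9, -0.6, -0.9]
opening: 0.0154
```

play_rows(
  commands="0.1 0 0 0 0;0.1 0 0 0 0",
)

```text
time: 21.6
ee_pos: [0.4949, -0.3309, 0.314]
tcp_rot: [180.0, -0.0, -167.5]
wrist_force: [-0.4, -0.1, -1.1]
opening: 0.0155
```

Run:
```python
from h import *
import pickle
o=get_obs(); print(o['ee_pos'],o['tcp_rot'],o['wrist_force'])
im=camera("wrist"); cv2.imwrite("pics/w15.png",im[:,:,::-1]);pickle.dump(o,open("w15.pkl","wb"))
im=camera("scene"); cv2.imwrite("pics/s15.png",im[:,:,::-1])
t=cv2.imread("pics/t14.png")
hs=cv2.inRange(t[250:340,380:485],(200,200,200),(255,255,255))
c=max(cv2.findContours(hs,0,2)[0],key=cv2.contourArea); print(cv2.minAreaRect(c))
(cx,cy),_,_=cv2.minAreaRect(c); print(onz("top",(cx+380,cy+250),.01))
```

```text
[ 0.49490988 -0.33087111  0.31395803] [ 1.79971998e+02 -1.20118169e-02 -1.67451387e+02] [-0.40416099 -0.05153657 -1.12443622]
((54.56241226196289, 42.2989616394043), (71.29939270019531, 49.423736572265625), 13.671307563781738)
[ 0.4996642  -0.33752003  0.01      ]
```

View pics/w15.png

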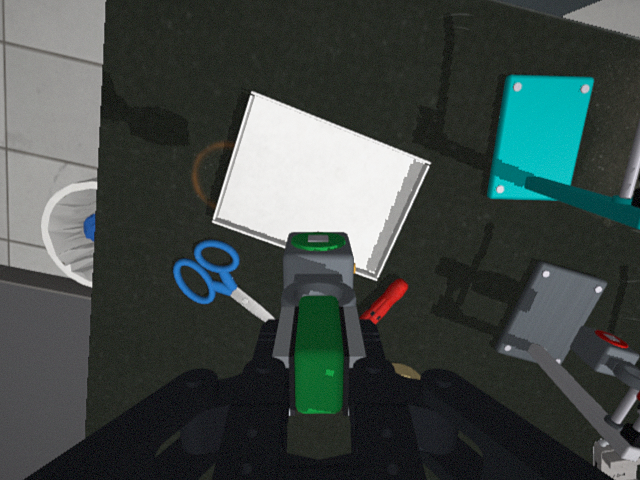

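View pics/s15.png

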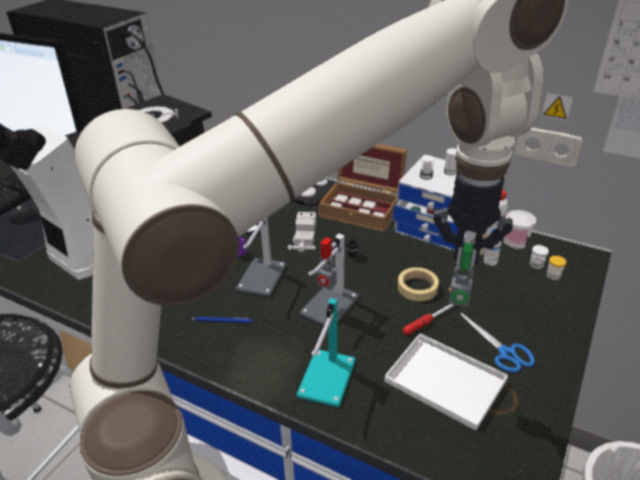

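Run:
```python
from h import *
import pickle
o=pickle.load(open("w15.pkl","rb"))
P=np.array([onz("wrist",p,.02,o) for p in [(252,93),(430,162),(376,280),(213,222)]])
print(P.round(3),P.mean(0),np.linalg.norm(np.roll(P,-1,0)-P,axis=1))
```

```text
[[ 0.411 -0.419  0.02 ]
 [ 0.438 -0.221  0.02 ]
 [ 0.583 -0.242  0.02 ]
 [ 0.554 -0.439  0.02 ]] [ 0.49648264 -0.33038133  0.02      ] [0.19985062 0.14662539 0.19961594 0.14494683]
```

play_rows(
  commands="0.1 1 0 -30 0;0.1 1 0 -65 0;0.1 1 0 -100 0;0.1 1 0 -135 0;0.1 1 0 -165 0;0.1 1 0 -190 0;0.1 1 0 -207 0;0.1 1 0 -218 0;0.1 1 0 -218 0;0.1 1 0 -218 0",
)

```text
time: 22.53
ee_pos: [0.4958, -0.3306, 0.097]
tcp_rot: [-180.0, 0.0, -167.4]
wrist_force: [0.5, 0.0, -0.6]
opening: 0.0158
```

play_rows(
  commands="0.1 0 0 -1 0;0.1 0 0 -2 0;0.1 0 0 -3 0;0.1 0 0 -3 0;0.1 0 0 -3 0",
)

```text
time: 22.95
ee_pos: [0.4957, -0.3311, 0.0936]
tcp_rot: [-180.0, 0.0, -167.4]
wrist_force: [-0.3, 0.8, -1.0]
opening: 0.0156
```

play_rows(
  commands="0.1 0 0 -0.5 0;0.1 0 0 -1 0;0.1 0 0 -1 0;0.1 0 0 -1 0",
)

```text
time: 23.28
ee_pos: [0.4956, -0.331, 0.0922]
tcp_rot: [180.0, -0.0, -167.4]
wrist_force: [0.1, 0.6, -1.5]
opening: 0.0154
```

play_rows(
  commands="0.1 0 0 -0.5 0;0.1 0 0 -1 0;0.1 0 0 -1 0;0.1 0 0 -1 0",
)

```text
time: 23.62
ee_pos: [0.4956, -0.331, 0.0912]
tcp_rot: [180.0, -0.0, -167.4]
wrist_force: [0.0, 0.5, -1.3]
opening: 0.0157
```

play_rows(
  commands="0.1 0 0 -0.5 0;0.1 0 0 -1 0;0.1 0 0 -1 0;0.1 0 0 -1 0",
)

```text
time: 23.95
ee_pos: [0.4956, -0.331, 0.0902]
tcp_rot: [180.0, -0.0, -167.4]
wrist_force: [-0.4, 0.7, -1.2]
opening: 0.0153
```

play_rows(
  commands="0.1 0 0 -0.5 0;0.1 0 0 -0.5 0;0.1 0 0 -0.5 0",
)

```text
time: 24.2
ee_pos: [0.4957, -0.3311, 0.0901]
tcp_rot: [-180.0, 0.0, -167.5]
wrist_force: [-0.7, 0.9, 1.5]
opening: 0.0151
```

play_rows(
  commands="0.1 0 0 -0.5 0;0.1 0 0 -0.5 0;0.1 0 0 -0.5 0",
)

```text
time: 24.45
ee_pos: [0.4957, -0.3311, 0.0901]
tcp_rot: [-180.0, 0.0, -167.4]
wrist_force: [-1.6, 0.7, 5.3]
opening: 0.0155
```

Contact with the tray floor (z stalls at 0.0901, force rises). Ease back to a light touch, then open slowly.

play_rows(
  commands="0.1 0 0 0.5 0;0.1 0 0 0.5 0;0.1 0 0 0.5 0",
)

```text
time: 24.7
ee_pos: [0.4957, -0.3311, 0.0901]
tcp_rot: [-180.0, 0.0, -167.4]
wrist_force: [-1.0, 0.2, 4.0]
opening: 0.0154
```

play_rows(
  commands="0.22 0 0 0 0;0.3 0 0 0 0;0.4 0 0 0 0;0.5 0 0 0 0;0.6 0 0 0 0;0.7 0 0 0 0;0.7 0 0 0 0;0.7 0 0 0 0",
)

```text
time: 25.37
ee_pos: [0.4956, -0.331, 0.0897]
tcp_rot: [180.0, -0.0, -167.4]
wrist_force: [-0.5, 0.3, 0.5]
opening: 0.0601
```

play_rows(
  commands="0.7 0 0 10 0;0.7 0 0 30 0;0.7 0 0 60 0;0.7 0 0 100 0;0.7 0 0 140 0;0.7 0 0 180 0;0.7 0 0 210 0;0.7 -80 30 210 0;0.7 -120 40 210 0;0.7 -120 40 210 0",
)

```text
time: 26.2
ee_pos: [0.3767, -0.2914, 0.3002]
tcp_rot: [-180.0, 0.0, -167.4]
wrist_force: [-0.7, -0.8, 0.8]
opening: 0.0595
```

Run:
```python
from h import *
o=get_obs(); print(o['ee_pos'],o['tcp_rot'],o['wrist_force'])
im=camera("scene"); cv2.imwrite("pics/s16.png",im[:,:,::-1]); crop(im,270,210,540,430,2.8,"pics/s16c.png")
im=camera("top"); cv2.imwrite("pics/t16.png",im[:,:,::-1])
```

```text
[ 0.37667128 -0.29138859  0.30021772] [-1.79988083e+02  5.19130536e-03 -1.67405131e+02] [-0.73135633 -0.76495136  0.77040923]
```

View pics/s16c.png

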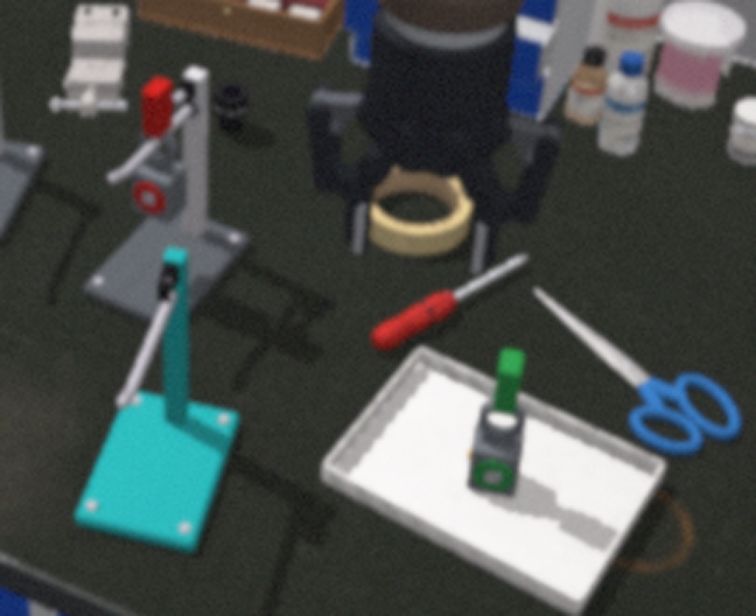

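View pics/t16.png

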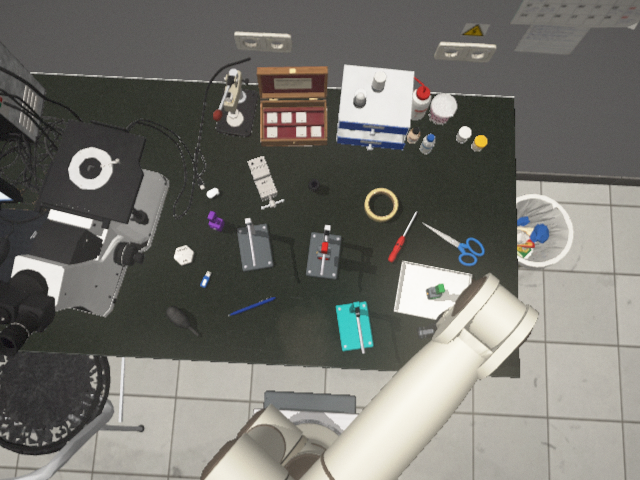

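```bash
python3 -c "
from workcell import *
print(job_done())"
```

```text
the job is handed in; nothing more can be done
None
```

I hung the red carrier on the spare hook, pressed it against the stop, then set the green carrier upright in the white tray and handed the job in at about 26 s.

- **Red carrier:** The wrist force against the rubber stop read 8.1 to 9.0 N for just over half a second. I then eased off to near zero and released it. It hangs with its grip at the stop, possibly touching it only lightly. The last scene picture shows it still hanging there.
- **Green carrier:** I lowered it to the tray floor in steps of about 1 mm or less. The wrist force rose to about +5 N (roughly 6 N of push on the floor) before I backed off 0.5 mm and opened the fingers. The last pictures show it upright near the middle of the tray.
- **Other things on the bench:** They look unmoved in the last top view, and the arm ended clear of everything.
- **Disagreements:** The top camera and the wrist camera differed by 2 to 3 mm on positions; I used the wrist camera. My first tool turn ran into the last joint's limit at 179.16°, so I turned the tool the other way round.

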